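# Shut the oil bottles and put the stray one back in the rack

## Task

Two of the squeeze bottles on the bench, the red and the yellow one, have been left with their push-pull caps up. Push both caps down until they snap fully shut, the red one while its bottle still stands where it was left, and only then stand the red bottle upright on the drip pad in the empty bay of the rack. Keep all the bottles upright, and leave the other two bottles, the ratchet and the tape roll where they are.

Things in the scene. Friction and masses are not known exactly. Their poses are not given: they have to be found in the camera images.
- red_bottle: oil squeeze bottle alone on the bench, cap open: white body 56 mm in diameter, straight up to z = 96 mm, red band; black collar 34 mm wide at z = 110 to 120 mm; red flat-topped cap 25 mm wide, 16 mm high (top at z = 146 mm open, 136 shut; open, a white stem shows below it). 0.3 to 0.6 kg. Origin: centre of its underside, z up
- red_bottle_cap (a joint): the red push-pull cap on the red bottle, value in m: 0 pulled up (open), 0.010 pushed fully down (shut). It slides along the bottle's axis and snaps between the two ends: a push of 6 to 13 N carries it past the middle, and if let go before that it springs back up
- red_bottle_cap_top (a point): centre of the flat top of the red cap
- yellow_bottle: oil squeeze bottle in a rack bay, cap open: white body 56 mm in diameter, straight up to z = 96 mm, yellow band; black collar 34 mm wide at z = 110 to 120 mm; yellow flat-topped cap 25 mm wide, 16 mm high (top at z = 146 mm open, 136 shut; open, a white stem shows below it). 0.3 to 0.6 kg. Origin: centre of its underside, z up
- yellow_bottle_cap (a joint): the yellow push-pull cap on the yellow bottle, value in m: 0 pulled up (open), 0.010 pushed fully down (shut). It slides along the bottle's axis and snaps between the two ends: a push of 6 to 13 N carries it past the middle, and if let go before that it springs back up
- yellow_bottle_cap_top (a point): centre of the flat top of the yellow cap
- blue_bottle: oil squeeze bottle in a rack bay, cap already shut: white body 56 mm in diameter, straight up to z = 96 mm, blue band; black collar 34 mm wide at z = 110 to 120 mm; blue flat-topped cap 25 mm wide, 16 mm high (top at z = 146 mm open, 136 shut; open, a white stem shows below it). 0.3 to 0.6 kg. Origin: centre of its underside, z up
- blue_bottle_cap (a joint): the blue push-pull cap on the blue bottle, value in m: 0 pulled up (open), 0.010 pushed fully down (shut); it starts shut and sits tight
- blue_bottle_cap_top (a point): centre of the flat top of the blue cap
- rack: grey bottle rack screwed to the bench, 264 mm along its y; three bays centred at y = -84, 0, +84 mm, each 72 mm wide and 70 mm deep, between dividers 12 mm thick and 45 mm high; 6 mm back wall at +x, open front (-x), no floor: bottles stand on the bench itself. Origin: bench level, centre of the middle bay
- drip_pad: flat round green and black drip pad, 62 mm in diameter, about 3 mm thin and soft (it sinks under a bottle, which stands at bench level and can slide over it), lying in the middle of the one empty bay. Origin at its centre at bench level
- ratchet: ratchet handle with red grip, lying on the bench, 38 x 225 x 29 mm, long along its y; a bystander. Origin at the centre of its underside
- tape_roll: small roll of black tape lying flat on the bench, 62 mm in diameter, 19 mm high; a bystander. Origin at the centre of its underside
Things that resemble listed ones, but are neither listed nor needed, are in the scene too. Leave any green or pink look-alike of the red_bottle alone.

How it is judged:
By the outcome, as a careful person would: the job done as asked, in the order asked, and still so for the second after the job is handed in, with the robot touching nothing.
It also fails if it takes over 56 s, if anything falls off the work surface, if the arm or the gripper's body presses on something with over 40 N, if the wrist force passes 120 N, or if a joint passes its speed limit or range.

## Robot

A 6-joint arm with a two-finger parallel gripper is mounted at the origin on a cart in front of the work surface, level with it; the furniture and walls round the work are solid. World frame = base frame: x ahead of the robot, y to its left, z up, the work surface at z = 0. Lengths are in m, angles in rad, forces in N, time in s.
With the tool pointing down it reaches from about 0.35 to 0.775 m from the base axis. Payload 5.5 kg.
Tool frame: the origin (TCP) lies between the finger pads; the fingertips stand 19 mm ahead of it and the grasp point (between the pads) is the TCP; z points along the fingers, y is the line along which they close (so a half turn about z gives the same grasp; the last joint's range is limited). The gripper opens to 85 mm and grips with 20 to 120 N. Pads are 22 mm wide; open, the fingers measure 114 mm over their backs; the gripper's body (76 mm by 85 mm) begins 54 mm behind the grasp point. The pads swing forward as they close: fully open they stand 13 mm farther back than shut.
Start: joints at [-0.14, 0.313, 0.046, 1.304, 0, 1.431], TCP at [0.575, -0, 0.25] pointing down, gripper open.
Joint ranges: [-2.76, 2.76], [-0.86, 1.69], [-1.03, 1.26], [-2.2, 2.34], [-1.47, 1.5], [-3.14, 3.14]. Speed limits (rad/s): [2.57, 2.57, 3.14, 3.14, 3.14, 3.14].

## Interface

Orientations are given as a unit quaternion [w, x, y, z].
In Python, from workcell import env gives the robot as it stands.
- The arm moves only by the shell command python3 -m pendant 'ROWS' [FORCE]. ROWS is JSON, a list of rows, each an object with "travel": the shift along the tool's x, y, z scaled (see below), a list of three; "rot": the turn, a rotation vector about the tool's x, y, z scaled (see below), a list of three; "fingers": the opening, from -1 (shut) to 1 (fully open). In form: [{"travel": [dx, dy, dz], "rot": [wx, wy, wz], "fingers": fingers}, ...]. A call has 1 to 10 rows; each row is the pose to reach, as a shift and turn from the pose commanded when the call began, along the tool's axes at that moment; what a row does not reach only later rows make up. The controller multiplies each number of a shift by 0.12 m and each number of a turn by 60 degrees. A row lasts 1/10 s, in which the tool goes at most 50 mm and 8.59 degrees, less where a joint would pass 70% of its speed; a pose out of reach is approached as far as the arm can. A call with a number of a shift or a turn outside -1 to 1 is refused whole. A call with a gripper value outside its range is refused whole. The fingers move at their own pace and stop on an object; FORCE is the grip in N (left out, the last holds). Time passes only in rows, so rows that repeat a pose let the fingers close. It gives the time, the measured TCP pose, the force, the opening and the grip force at its end, in the units of the state.
- env.get_state(): the state, without advancing time (a new reading comes with each control period).
- env.read_camera(name): name is "scene" or "side" or "wrist"; returns (picture, depth): 420x560x3 uint8, blue, green, red; 420x560 float32, m along the optical axis (not along the pixel's ray), 0 where there is no reading.
- env.camera_model(name): a dict with "fovy" (degrees; the focal length in pixels is half the picture's height over the tangent of half this angle, whatever the lens; pixels are square), "cx", "cy" (the principal point, pixels), "k1" (the pictures are not rectified: a ray, as slopes to the right and down, at radius r is drawn at 1 + k1 r^2 times it, then the intrinsics apply), "rvec" (rotation vector, rad) and "tvec" (3), from world to camera coordinates, as OpenCV has them; the wrist camera has in their place "T_tool_cam" (4x4, takes a point from camera to tool coordinates, whose origin is the TCP and whose axes are the flange's). Camera axes: x right, y down, z forward; pixel columns grow to the right and rows downward; lengths in m; the calibration is good to about 2 mm. A picture is of the moment at which its call begins: read the wrist's pose just before it. camera_model takes no time and is no camera call.
- env.hand_in(): hands the job in; it is judged then, once.
Trained networks look in the newest picture that a camera, given by its name, has taken for a name from the list of things; names that differ only in an ending like _2 or _b are one class to them, and where a whole thing is asked for, a point or a joint stands for the part that bears it (a point fixed in the world has none). Each returns a list of dicts, best first, with "conf" (0 to 1); they miss things now and then, are a little off and sometimes report something else, mostly with a low value. They report only what shows in the picture. A call takes as long as a camera call. They do not tell look-alikes from the thing itself.
- env.outline_of(camera, target): "mask" (420x560 bool, what is visible of it) and "xy" ([column, row] in pixels, amid what is visible of it).
The state is a dict: "clock": time; "joint_pos": joint angles; "qvel": joint speeds; "tau": joint torques, N m; "tcp_pos": TCP position; "orientation": TCP orientation; "wrist_force": force on the tool from outside, world axes, zero at the start; "ft_torque": the same for the moment, N m; "finger_gap": finger opening in m; "grip_force": force on a finger pad.
Only numpy, scipy, OpenCV 4.12 (cv2) and the standard library are available. Lean on these libraries where they do the work, as an engineer would, in place of code of your own. Each camera call takes 0.05 s, during which the arm holds its last target. There are 200 camera calls.

## Working session

There is one attempt and no reset: what is moved stays moved. The work goes in short steps, Python scripts to look and compute and a shell command to move; the robot and the scene stay as the last step left them, time stands still between calls to the robot, and variables do not carry over. Pictures are saved under pics/ and viewed, at most 10 in all, crops included, and the job is handed in when it is done.

```bash
mkdir -p pics; ls; cat > h.py <<'E'
import numpy as np, cv2
from workcell import env
from scipy.spatial.transform import Rotation as R
def cam(n):
    m=env.camera_model(n); f=210/np.tan(np.radians(m['fovy'])/2)
    if 'rvec' in m:
        Rw=R.from_rotvec(np.ravel(m['rvec'])).as_matrix(); t=np.ravel(m['tvec']); Rc=Rw.T; c=-Rw.T@t
    else:
        s=env.get_state(); q=s['orientation']; Rt=R.from_quat([q[1],q[2],q[3],q[0]]).as_matrix()
        T=np.array(m['T_tool_cam']); Rc=Rt@T[:3,:3]; c=Rt@T[:3,3]+np.array(s['tcp_pos'])
    return m,f,Rc,c
def rays(M,uv):
    m,f,Rc,c=M; uv=np.atleast_2d(uv).astype(float)
    d=(uv-[m['cx'],m['cy']])/f; u=d.copy()
    for _ in range(20): u=d/(1+m['k1']*(u**2).sum(1,keepdims=True))
    return np.c_[u,np.ones(len(u))]@Rc.T, c
def cloud(M,depth,mask):
    r,c=np.nonzero(mask&(depth>0)); d,o=rays(M,np.c_[c,r]); return o+d*depth[r,c][:,None]
def atz(M,uv,z):
    d,o=rays(M,uv); return o+d*((z-o[2])/d[:,2:3])
E
python3 - <<'E'
from h import *
print(env.get_state())
ims=[]
for n in ['scene','side','wrist']:
    M=cam(n); p,d=env.read_camera(n); cv2.imwrite(f'pics/{n}0.png',p); np.savez(f'{n}0.npz',p=p,d=d)
    print(n,M[3],M[2][:,2],M[1])
    if n=='wrist': continue
    for t in ['red_bottle','red_bottle_cap','yellow_bottle','yellow_bottle_cap','blue_bottle','rack','drip_pad','ratchet','tape_roll']:
        for o in env.outline_of(n,t)[:4]:
            P=cloud(M,d,o['mask']); 
            print(n,t,round(o['conf'],2),np.round(o['xy']), np.round(np.median(P,0),3) if len(P) else '',np.round(P.min(0),3) if len(P) else '',np.round(P.max(0),3)if len(P) else '')
E
```

```text
pics
{'clock': 0.0, 'joint_pos': array([-1.39609172e-01,  3.13977551e-01,  4.49897512e-02,  1.30360377e+00,
       -2.91848188e-05,  1.43123027e+00]), 'qvel': array([ 0.00068125, -0.00140823,  0.00023665,  0.00191602, -0.00195998,
       -0.00171143]), 'tau': array([-2.90074182e-03, -4.80629075e+01,  2.98531097e+01,  1.95313990e-02,
       -3.83516899e-04, -4.27451073e-05]), 'tcp_pos': array([5.74525311e-01, 4.35151139e-05, 2.49426247e-01]), 'orientation': array([-7.08069314e-04,  7.07121729e-01,  7.07091263e-01, -5.51883692e-04]), 'wrist_force': array([ 1.70309315, -0.00722508,  0.66547513]), 'ft_torque': array([-0.04409276, -0.01528144, -0.00841535]), 'grip_force': 0.0, 'finger_gap': 0.08560619651142126}
scene [-0.34796315 -0.7042342   0.7344345 ] [ 0.65430836  0.60721298 -0.45074712] 525.6407687868154
scene red_bottle 0.85 [213. 224.] [0.405 0.231 0.073] [0.387 0.214 0.001] [0.555 0.419 0.15 ]
scene red_bottle 0.77 [294. 204.] [0.626 0.153 0.076] [0.607 0.135 0.002] [0.769 0.262 0.148]
scene red_bottle 0.75 [229. 202.] [0.518 0.297 0.078] [0.433 0.223 0.001] [0.715 0.513 0.15 ]
sc
[... 2412 characters left out ...]
.004] [0.582 0.194 0.15 ]
side blue_bottle 0.88 [321. 353.] [ 0.554 -0.168  0.096] [ 0.533 -0.181  0.004] [ 0.586 -0.134  0.14 ]
side rack 0.58 [291. 260.] [0.534 0.011 0.147] [0.524 0.003 0.132] [0.548 0.027 0.15 ]
side rack 0.57 [302. 355.] [ 0.565 -0.117  0.032] [ 0.494 -0.203 -0.001] [0.63  0.106 0.086]
side ratchet 0.61 [307. 214.] [0.644 0.318 0.023] [0.617 0.257 0.002] [0.671 0.426 0.034]
side tape_roll 0.86 [223. 267.] [0.42  0.138 0.019] [0.391 0.114 0.002] [0.45  0.177 0.024]
side tape_roll 0.37 [322. 333.] [ 0.56  -0.155  0.137] [ 0.549 -0.164  0.121] [ 0.574 -0.138  0.14 ]
wrist [0.57493256 0.06859489 0.37444723] [ 6.02159823e-04 -2.72926100e-01 -9.62034813e-01] 299.7303635898742
```

View pics/scene0.png

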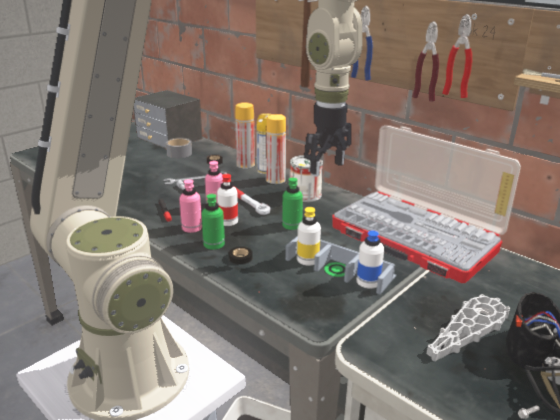

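View pics/side0.png

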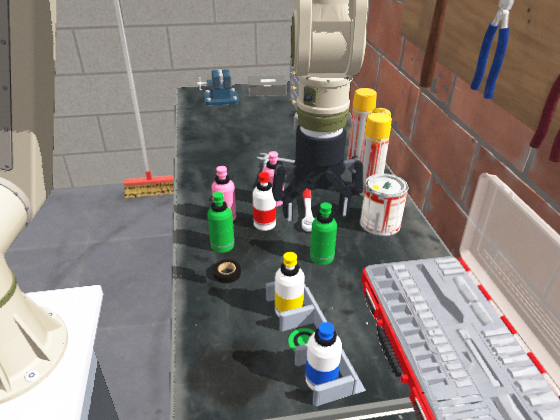

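The things that could be taken for the red bottle, with their pixels:

| Thing | Scene pixel | Side pixel |
|---|---|---|
| Green | (213,224) | (221,225) |
| Green | (292,204) | (323,237) |
| Pink | (190,210) | (223,190) |
| Pink | (213,182) | (272,170) |
| White body, red cap and band | (229,202) | (264,205) |

The last one matches the description. The yellow bottle is at scene (310,237) and the blue at (369,261). Next I'll take accurate fits and one close crop.

```bash
cat > fit.py <<'E'
from h import *
from scipy.optimize import least_squares
def circ(xy,r,c0):
    return least_squares(lambda c:np.hypot(*(xy-c).T)-r,c0,loss='soft_l1',f_scale=.002).x
E
python3 - <<'E'
from fit import *
for n in ['scene','side']:
    z=np.load(n+'0.npz'); M=cam(n); d=z['d']
    P=np.zeros((420,560,3)); P[d>0]=cloud(M,d,np.ones_like(d,bool))
    for name,c0 in dict(red=(.53,.31),yellow=(.533,.01),blue=(.558,-.155),g1=(.413,.24),g2=(.635,.16),p1=(.432,.355),p2=(.565,.408)).items():
        D=np.hypot(P[...,0]-c0[0],P[...,1]-c0[1]); zz=P[...,2]
        b=P[(D<.045)&(zz>.05)&(zz<.09)]; cap=P[(D<.025)&(zz>.126)]
        zt=np.percentile(cap[:,2],95); top=cap[cap[:,2]>zt-.003]; side=cap[cap[:,2]<zt-.004]
        print(n,name,'body',circ(b[:,:2],.028,c0).round(4),'capside',circ(side[:,:2],.0125,c0).round(4),'top',top.mean(0).round(4),len(b),len(top))
a=cv2.resize(np.load('scene0.npz')['p'][150:270,160:320],None,fx=4,fy=4,interpolation=2)
cv2.imwrite('pics/crop1.png',a)
# rack: points 45mm tops
for n in ['scene','side']:
    z=np.load(n+'0.npz'); M=cam(n); P=cloud(M,z['d'],np.ones((420,560),bool))
    s=P[(abs(P[:,2]-.046)<.003)&(P[:,0]>.45)&(P[:,0]<.63)&(P[:,1]>-.22)&(P[:,1]<.08)]
    r=cv2.minAreaRect((s[:,:2]*1000).astype(np.float32)); print(r, cv2.boxPoints(r).round(1).tolist(),s[:,2].mean())
E
```

```text
scene red body [0.5298 0.3153] capside [0.5309 0.3162] top [0.5268 0.3127 0.1464] 245 28
scene yellow body [0.5359 0.0167] capside [0.5317 0.0047] top [0.5366 0.001  0.6182] 307 134
scene blue body [ 0.5619 -0.1505] capside [ 0.5625 -0.1501] top [ 0.5588 -0.1529  0.1366] 346 44
scene g1 body [0.4177 0.2471] capside [0.4187 0.2473] top [0.4163 0.2451 0.1462] 289 38
scene g2 body [0.6416 0.1667] capside [0.6431 0.1677] top [0.64   0.1654 0.1459] 253 29
scene p1 body [0.4332 0.3605] capside [0.4343 0.3618] top [0.4304 0.3589 0.1467] 265 25
scene p2 body [0.568  0.4128] capside [0.5685 0.4153] top [0.5656 0.4108 0.1469] 146 20
side red body [0.5302 0.3167] capside [0.5309 0.3181] top [0.5299 0.3142 0.1484] 301 46
side yellow body [0.5359 0.018 ] capside [0.5312 0.0009] top [0.5308 0.0014 0.5688] 437 89
side blue body [ 0.5618 -0.1511] capside [ 0.5627 -0.149 ] top [ 0.5615 -0.1515  0.1377] 520 141
side g1 body [0.4184 0.2482] capside [0.4181 0.2498] top [0.4182 0.2466 0.148 ] 351 55
side g2 body [0.6422 0.1683] capside [0.6423 0.1695] top [0.6417 0.1664 0.1479] 354 63
side p1 body [0.4338 0.3622] capside [0.4338 0.3634] top [0.4336 0.3586 0.1485] 142 39
side p2 body [0.5677 0.4153] capside [0.5679 0.4175] top [0.5677 0.4134 0.1483] 18 41
((552.3176879882812, -65.70259094238281), (78.70614624023438, 261.58953857421875), 9.822637557983398) [[491.20001220703125, 56.5], [535.9000244140625, -201.3000030517578], [613.4000244140625, -187.89999389648438], [568.7999877929688, 69.9000015258789]] 0.04541097304675784
((552.8067626953125, -66.04060363769531), (75.72364044189453, 264.8097229003906), 9.455968856811523) [[493.70001220703125, 58.29999923706055], [537.2000122070312, -202.89999389648438], [611.9000244140625, -190.39999389648438], [568.4000244140625, 70.80000305175781]] 0.04575071184053331
```

View pics/crop1.png

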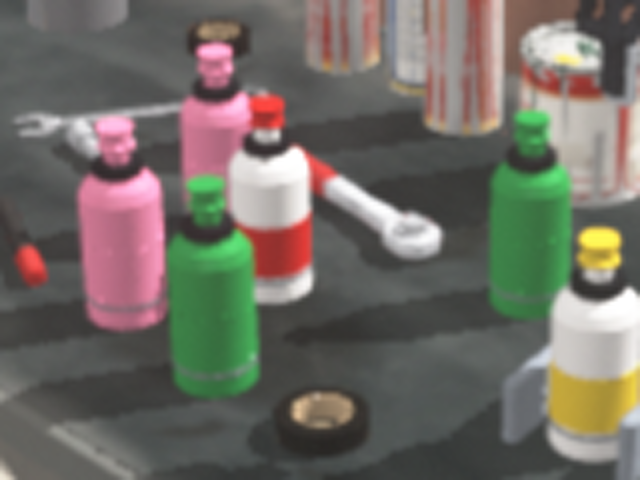

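The crop shows that the white bottle with the red band and raised red cap is the red bottle, at crop (268,200). The green and pink ones are solid-coloured. Positions in m:

- **Red bottle:** (0.530, 0.316)
- **Yellow bottle:** (0.536, 0.017)
- **Empty bay:** (0.550, -0.066)
- **Rack yaw:** about 9.5°

I'll start with the yellow cap.

```bash
python3 -m pendant '[{"travel":[0.139,-0.321,0.2],"rot":[0,0,0],"fingers":-1},{"travel":[0.139,-0.321,0.4],"rot":[0,0,0],"fingers":-1},{"travel":[0.139,-0.321,0.5],"rot":[0,0,0],"fingers":-1},{"travel":[0.139,-0.321,0.5],"rot":[0,0,0],"fingers":-1},{"travel":[0.139,-0.321,0.5],"rot":[0,0,0],"fingers":-1},{"travel":[0.139,-0.321,0.5],"rot":[0,0,0],"fingers":-1},{"travel":[0.139,-0.321,0.5],"rot":[0,0,0],"fingers":-1},{"travel":[0.139,-0.321,0.5],"rot":[0,0,0],"fingers":-1}]'
python3 - <<'E'
from h import *
p,d=env.read_camera('wrist'); cv2.imwrite('pics/w1.png',p); np.savez('w1.npz',p=p,d=d)
s=env.get_state();print(s['tcp_pos'],s['wrist_force'],s['finger_gap'])
E
```

```text
clock: 1.85
tcp_pos: [0.5373, 0.0165, 0.191]
orientation: [0.001, 0.707, 0.707, 0.0]
wrist_force: [0.1, -0.2, -0.4]
finger_gap: -0.0
grip_force: 0.0
[0.5370285  0.01653639 0.1908526 ] [-0.04139393  0.54546711  0.192776  ] -2.769006137789536e-05
```

View pics/w1.png

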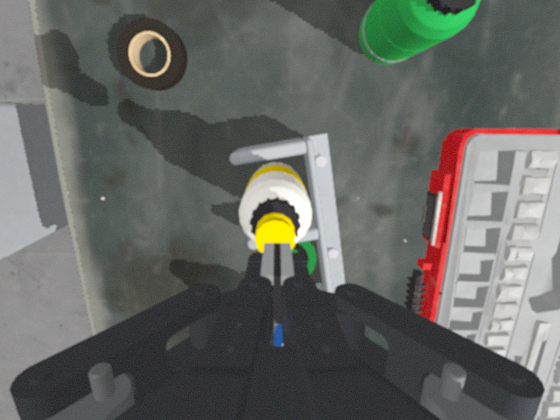

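The wrist view shows the shut fingertips at (278,248), just over the yellow cap at (275,232). They look centred on it, so I'll press.

```bash
python3 -m pendant '[{"travel":[0,0,0.15],"rot":[0,0,0],"fingers":-1},{"travel":[0,0,0.2],"rot":[0,0,0],"fingers":-1},{"travel":[0,0,0.22],"rot":[0,0,0],"fingers":-1},{"travel":[0,0,0.24],"rot":[0,0,0],"fingers":-1},{"travel":[0,0,0.26],"rot":[0,0,0],"fingers":-1},{"travel":[0,0,0.28],"rot":[0,0,0],"fingers":-1},{"travel":[0,0,0.29],"rot":[0,0,0],"fingers":-1},{"travel":[0,0,0.29],"rot":[0,0,0],"fingers":-1}]'
```

```text
clock: 2.7
tcp_pos: [0.5364, 0.0167, 0.1553]
orientation: [-0.0, 0.707, 0.707, -0.0]
wrist_force: [0.4, -0.1, -0.6]
finger_gap: 0.0001
grip_force: 0.0
```

```bash
python3 -m pendant '[{"travel":[0,0,0.01],"rot":[0,0,0],"fingers":-1},{"travel":[0,0,0.02],"rot":[0,0,0],"fingers":-1},{"travel":[0,0,0.02],"rot":[0,0,0],"fingers":-1}]'; python3 -m pendant '[{"travel":[0,0,0.01],"rot":[0,0,0],"fingers":-1},{"travel":[0,0,0.01],"rot":[0,0,0],"fingers":-1}]'
```

```text
clock: 3.0
tcp_pos: [0.5375, 0.0165, 0.1551]
orientation: [0.001, 0.707, 0.707, 0.001]
wrist_force: [-2.2, 0.6, 11.0]
finger_gap: -0.0001
grip_force: 5.6
clock: 3.2
tcp_pos: [0.5382, 0.0165, 0.1551]
orientation: [0.002, 0.707, 0.707, 0.002]
wrist_force: [-3.5, 0.1, 16.8]
finger_gap: -0.0003
grip_force: 8.6
```

The cap hits a hard stop at shut height (tips at z ≈ 0.136, 17 N). Next I'll rise and travel to the red bottle.

```bash
python3 -m pendant '[{"travel":[0,0,-0.25],"rot":[0,0,0],"fingers":-1},{"travel":[0,0,-0.5],"rot":[0,0,0],"fingers":-1},{"travel":[0.4,0,-0.5],"rot":[0,0,0],"fingers":-1},{"travel":[0.8,0,-0.5],"rot":[0,0,0],"fingers":-1},{"travel":[1,0,-0.5],"rot":[0,0,0],"fingers":-1}]'; python3 -m pendant '[{"travel":[0.4,-0.02,0],"rot":[0,0,0],"fingers":-1},{"travel":[0.8,-0.03,0],"rot":[0,0,0],"fingers":-1},{"travel":[1,-0.05,0],"rot":[0,0,0],"fingers":-1},{"travel":[1,-0.05,0],"rot":[0,0,0],"fingers":-1}]'; python3 -m pendant '[{"travel":[0.3,0,0],"rot":[0,0,0],"fingers":-1},{"travel":[0.5,0,0],"rot":[0,0,0],"fingers":-1},{"travel":[0.5,0,0],"rot":[0,0,0],"fingers":-1},{"travel":[0.5,0,0],"rot":[0,0,0],"fingers":-1},{"travel":[0.5,0,0],"rot":[0,0,0],"fingers":-1}]'
python3 - <<'E'
from fit import *
M=cam('wrist');p,d=env.read_camera('wrist'); cv2.imwrite('pics/w2.png',p)
P=np.zeros((420,560,3)); P[d>0]=cloud(M,d,d>0)
hsv=cv2.cvtColor(p,cv2.COLOR_BGR2HSV)
D=np.hypot(P[...,0]-.53,P[...,1]-.316); m=(D<.05)&(P[...,2]>.125)&(hsv[...,1]>150)&((hsv[...,0]<8)|(hsv[...,0]>172))
print(P[m].mean(0),P[m].min(0),P[m].max(0),m.sum())
z=P[...,2]; b=P[(D<.05)&(z>.05)&(z<.09)]; print('body',circ(b[:,:2],.028,(.53,.316)),len(b))
s=env.get_state();print(s['tcp_pos'],s['wrist_force'])
M=cam('scene'); p,d=env.read_camera('scene'); P=np.zeros((420,560,3)); P[d>0]=cloud(M,d,d>0)
y=(np.hypot(P[...,0]-.536,P[...,1]-.017)<.03)&(P[...,2]>.11); print('yellow top z',np.percentile(P[y][:,2],[90,98]), )
E
```

```text
clock: 3.7
tcp_pos: [0.5364, 0.1393, 0.2123]
orientation: [-0.0, 0.707, 0.708, 0.001]
wrist_force: [0.4, 0.0, -0.1]
finger_gap: -0.0003
grip_force: 0.0
clock: 4.1
tcp_pos: [0.5298, 0.2599, 0.2115]
orientation: [-0.0, 0.705, 0.709, 0.0]
wrist_force: [0.7, -0.3, 0.3]
finger_gap: -0.0001
grip_force: 0.0
clock: 4.6
tcp_pos: [0.5306, 0.3153, 0.2118]
orientation: [0.0, 0.708, 0.707, -0.0]
wrist_force: [0.3, -0.6, 0.1]
finger_gap: -0.0001
grip_force: 0.0
[0.52986063 0.3174167  0.14528404] [0.51791606 0.30484838 0.13059956] [0.54148059 0.32750163 0.19966812] 1121
body [0.52975266 0.3148958 ] 351
[0.53068217 0.31529649 0.21189003] [ 0.10161242 -0.6916552   0.21403063]
yellow top z [0.13642851 0.13733912]
```

View pics/w2.png

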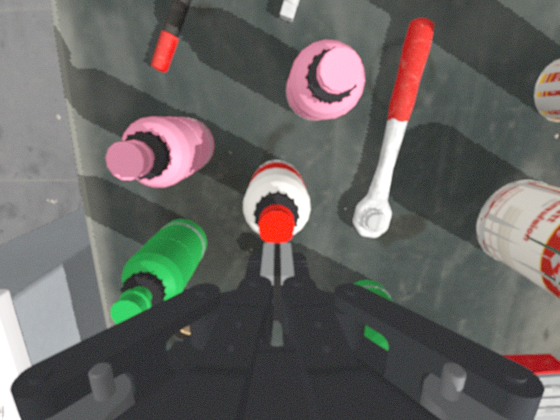

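The red cap is at (277,222), directly ahead of the fingertips at (277,245). The yellow cap's top reads 136–137 mm, so it is shut. I'll press the red cap now.

```bash
python3 -m pendant '[{"travel":[0,0,0.15],"rot":[0,0,0],"fingers":-1},{"travel":[0,0,0.3],"rot":[0,0,0],"fingers":-1},{"travel":[0,0,0.36],"rot":[0,0,0],"fingers":-1},{"travel":[0,0,0.4],"rot":[0,0,0],"fingers":-1},{"travel":[0,0,0.42],"rot":[0,0,0],"fingers":-1},{"travel":[0,0,0.44],"rot":[0,0,0],"fingers":-1},{"travel":[0,0,0.46],"rot":[0,0,0],"fingers":-1},{"travel":[0,0,0.48],"rot":[0,0,0],"fingers":-1},{"travel":[0,0,0.49],"rot":[0,0,0],"fingers":-1},{"travel":[0,0,0.49],"rot":[0,0,0],"fingers":-1}]'
```

```text
clock: 5.7
tcp_pos: [0.5313, 0.3168, 0.155]
orientation: [0.001, 0.707, 0.707, 0.001]
wrist_force: [-1.1, -1.5, 9.4]
finger_gap: -0.0
grip_force: 4.6
```

```bash
python3 -m pendant '[{"travel":[0,0,0.015],"rot":[0,0,0],"fingers":-1},{"travel":[0,0,0.015],"rot":[0,0,0],"fingers":-1},{"travel":[0,0,0.015],"rot":[0,0,0],"fingers":-1}]'; python3 -m pendant '[{"travel":[0,0,-0.3],"rot":[0,0,0],"fingers":-1},{"travel":[0,0,-0.5],"rot":[0,0,0],"fingers":-0.5},{"travel":[0,0,-0.5],"rot":[0,0,0],"fingers":1},{"travel":[0,0,-0.5],"rot":[0,0,0],"fingers":1},{"travel":[0,0,-0.5],"rot":[0,0,0],"fingers":1},{"travel":[0,0,-0.5],"rot":[0,0,0],"fingers":1},{"travel":[0,0,-0.5],"rot":[0,0,0],"fingers":1}]'
python3 - <<'E'
from fit import *
s=env.get_state();print(s['tcp_pos'],s['finger_gap'])
for n in ['scene','side','wrist']:
    M=cam(n); p,d=env.read_camera(n); P=np.zeros((420,560,3)); P[d>0]=cloud(M,d,d>0)
    if n=='wrist': cv2.imwrite('pics/w3.png',p)
    D=np.hypot(P[...,0]-.53,P[...,1]-.316);z=P[...,2]
    c=P[(D<.015)&(z>.12)&(z<.17)]; b=P[(D<.045)&(z>.05)&(z<.09)]
    print(n,np.percentile(c[:,2],[50,90,98]) if len(c) else 0,circ(b[:,:2],.028,(.53,.316)),len(b))
E
```

```text
clock: 6.0
tcp_pos: [0.532, 0.3172, 0.155]
orientation: [0.001, 0.707, 0.707, 0.003]
wrist_force: [-3.3, -2.0, 16.9]
finger_gap: -0.0
grip_force: 8.2
clock: 6.7
tcp_pos: [0.53, 0.3164, 0.2101]
orientation: [-0.0, 0.707, 0.707, -0.001]
wrist_force: [0.3, 0.6, -0.4]
finger_gap: 0.0846
grip_force: 0.0
[0.52998376 0.3164165  0.21007186] 0.08464787527478843
scene [0.13346448 0.13786521 0.13862104] [0.52931964 0.31469857] 248
side [0.13301014 0.13866332 0.13958662] [0.52982739 0.31620462] 314
wrist [0.1360475  0.1370463  0.13756595] [0.52954593 0.31444653] 377
```

Both caps are shut, and the red bottle hasn't moved. I'll descend around its body and grip.

```bash
python3 -m pendant '[{"travel":[0,0,0.3],"rot":[0,0,0],"fingers":1},{"travel":[-0.01,0,0.5],"rot":[0,0,0],"fingers":1},{"travel":[-0.01,0,0.7],"rot":[0,0,0],"fingers":1},{"travel":[-0.01,0,0.85],"rot":[0,0,0],"fingers":1},{"travel":[-0.01,0,0.95],"rot":[0,0,0],"fingers":1},{"travel":[-0.01,0,1],"rot":[0,0,0],"fingers":1},{"travel":[-0.01,0,1],"rot":[0,0,0],"fingers":1}]'; python3 -m pendant '[{"travel":[0,0,0.02],"rot":[0,0,0],"fingers":1},{"travel":[0,0,0.02],"rot":[0,0,0],"fingers":1}]'
```

```text
clock: 7.55
tcp_pos: [0.5303, 0.3153, 0.0908]
orientation: [-0.0, 0.707, 0.707, -0.0]
wrist_force: [0.8, -1.3, 0.1]
finger_gap: 0.0857
grip_force: 0.0
clock: 7.75
tcp_pos: [0.5311, 0.3157, 0.0897]
orientation: [0.0, 0.707, 0.707, 0.001]
wrist_force: [0.5, -0.7, -1.2]
finger_gap: 0.0853
grip_force: 0.0
```

```bash
python3 -m pendant '[{"travel":[0,0,0.02],"rot":[0,0,0],"fingers":0.5},{"travel":[0,0,0.02],"rot":[0,0,0],"fingers":0},{"travel":[0,0,0.02],"rot":[0,0,0],"fingers":-0.2},{"travel":[0,0,0.02],"rot":[0,0,0],"fingers":-1},{"travel":[0,0,0.02],"rot":[0,0,0],"fingers":-1},{"travel":[0,0,0.02],"rot":[0,0,0],"fingers":-1},{"travel":[0,0,0.02],"rot":[0,0,0],"fingers":-1},{"travel":[0,0,0.02],"rot":[0,0,0],"fingers":-1}]' 40; python3 -m pendant '[{"travel":[0,0,-0.1],"rot":[0,0,0],"fingers":-1},{"travel":[0,0,-0.2],"rot":[0,0,0],"fingers":-1},{"travel":[0,0,-0.2],"rot":[0,0,0],"fingers":-1}]'
```

```text
clock: 8.55
tcp_pos: [0.5305, 0.3156, 0.0871]
orientation: [0.0, 0.707, 0.707, 0.0]
wrist_force: [-2.4, -0.5, 5.9]
finger_gap: 0.0549
grip_force: 42.9
clock: 8.85
tcp_pos: [0.5318, 0.316, 0.1125]
orientation: [0.001, 0.707, 0.707, 0.001]
wrist_force: [0.4, 0.6, -3.7]
finger_gap: 0.055
grip_force: 43.8
```

```bash
python3 -m pendant '[{"travel":[0,0,-0.25],"rot":[0,0,0],"fingers":-1},{"travel":[0,0,-0.5],"rot":[0,0,0],"fingers":-1},{"travel":[0,0,-0.75],"rot":[0,0,0],"fingers":-1},{"travel":[0,0,-1],"rot":[0,0,0],"fingers":-1},{"travel":[0,0,-1],"rot":[0,0,0],"fingers":-1}]'; python3 -m pendant '[{"travel":[-0.2,0,-0.25],"rot":[0,0,0],"fingers":-1},{"travel":[-0.4,0,-0.35],"rot":[0,0,0],"fingers":-1},{"travel":[-0.6,0,-0.35],"rot":[0,0,0],"fingers":-1},{"travel":[-0.8,0,-0.35],"rot":[0,0,0],"fingers":-1},{"travel":[-1,0,-0.35],"rot":[0,0,0],"fingers":-1}]'; python3 -m pendant '[{"travel":[-0.2,0,0],"rot":[0,0,0],"fingers":-1},{"travel":[-0.4,0,0],"rot":[0,0,0],"fingers":-1},{"travel":[-0.6,0,0],"rot":[0,0,0],"fingers":-1},{"travel":[-0.8,0.05,0],"rot":[0,0,0],"fingers":-1},{"travel":[-1,0.1,0],"rot":[0,0,0],"fingers":-1}]';python3 -m pendant '[{"travel":[-0.25,0,0],"rot":[0,0,0],"fingers":-1},{"travel":[-0.5,0,0],"rot":[0,0,0],"fingers":-1},{"travel":[-0.75,0,0],"rot":[0,0,0],"fingers":-1},{"travel":[-1,0.05,0],"rot":[0,0,0],"fingers":-1},{"travel":[-1,0.05,0],"rot":[0,0,0],"fingers":-1},{"travel":[-1,0.05,0],"rot":[0,0,0],"fingers":-1},{"travel":[-1,0.05,0],"rot":[0,0,0],"fingers":-1}]'
python3 - <<'E'
from fit import *
s=env.get_state();t=s['tcp_pos'];print(t)
for n in ['scene','side']:
    M=cam(n); p,d=env.read_camera(n); cv2.imwrite(f'pics/{n}4.png',p); P=np.zeros((420,560,3)); P[d>0]=cloud(M,d,d>0)
    D=np.hypot(P[...,0]-t[0],P[...,1]-t[1]);z=P[...,2]-t[2]+.087
    for lo,hi in [(.01,.03),(.045,.068)]:
        b=P[(D<.045)&(z>lo)&(z<hi)]; print(n,lo,circ(b[:,:2],.028,t[:2]),len(b), b[:,2].min()-t[2])
E
```

```text
clock: 9.35
tcp_pos: [0.5328, 0.3164, 0.2353]
orientation: [0.002, 0.707, 0.707, 0.004]
wrist_force: [0.7, -0.1, -3.8]
finger_gap: 0.0547
grip_force: 45.2
clock: 9.85
tcp_pos: [0.53, 0.1945, 0.2708]
orientation: [-0.0, 0.707, 0.707, -0.001]
wrist_force: [0.2, -0.3, -4.6]
finger_gap: 0.0546
grip_force: 45.3
clock: 10.35
tcp_pos: [0.542, 0.0745, 0.2708]
orientation: [-0.001, 0.707, 0.707, -0.001]
wrist_force: [0.5, 0.4, -4.5]
finger_gap: 0.0548
grip_force: 45.3
clock: 11.05
tcp_pos: [0.548, -0.0439, 0.2715]
orientation: [-0.001, 0.707, 0.707, -0.0]
wrist_force: [-0.1, 0.6, -3.4]
finger_gap: 0.0544
grip_force: 45.3
[ 0.54801492 -0.04393936  0.27148556]
scene 0.01 [ 0.54724288 -0.04442513] 189 -0.07684442685842402
scene 0.045 [ 0.54745265 -0.04472326] 232 -0.04198900621558138
side 0.01 [ 0.5473661 -0.0433726] 299 -0.07698085728648524
side 0.045 [ 0.54754826 -0.04347661] 388 -0.041932807571909814
```

```bash
python3 -m pendant '[{"travel":[-0.1,0.015,0],"rot":[0,0,0],"fingers":-1},{"travel":[-0.19,0.015,0],"rot":[0,0,0],"fingers":-1},{"travel":[-0.19,0.015,0.2],"rot":[0,0,0],"fingers":-1},{"travel":[-0.19,0.015,0.4],"rot":[0,0,0],"fingers":-1},{"travel":[-0.19,0.015,0.6],"rot":[0,0,0],"fingers":-1},{"travel":[-0.19,0.015,0.75],"rot":[0,0,0],"fingers":-1},{"travel":[-0.19,0.015,0.9],"rot":[0,0,0],"fingers":-1},{"travel":[-0.19,0.015,1],"rot":[0,0,0],"fingers":-1},{"travel":[-0.19,0.015,1],"rot":[0,0,0],"fingers":-1},{"travel":[-0.19,0.015,1],"rot":[0,0,0],"fingers":-1}]'
python3 - <<'E'
from fit import *
for n in ['scene','side']:
    M=cam(n); p,d=env.read_camera(n); cv2.imwrite(f'pics/{n}5.png',p); P=cloud(M,d,d>0)
    s=P[(abs(P[:,2]-.046)<.003)&(P[:,0]>.45)&(P[:,0]<.63)&(P[:,1]>-.22)&(P[:,1]<.08)]
    r=cv2.minAreaRect((s[:,:2]*1000).astype(np.float32)); print(r[0],r[2])
    for c in [(.5497,-.0663),(.536,.017),(.562,-.151)]:
        z=P[:,2];b=P[(np.hypot(P[:,0]-c[0],P[:,1]-c[1])<.045)&(z>(.08 if c[1]==-.0663 else .05))&(z<.12 if c[1]==-.0663 else z<.09)]; print(circ(b[:,:2],.028,c),len(b))
E
```

```text
clock: 12.15
tcp_pos: [0.5506, -0.0677, 0.1529]
orientation: [0.0, 0.707, 0.707, 0.0]
wrist_force: [0.5, 0.6, -4.5]
finger_gap: 0.0549
grip_force: 45.2
(550.8387451171875, -66.89122009277344) 9.6301851272583
[ 0.54954986 -0.06845775] 342
[0.53623378 0.01739717] 308
[ 0.56180179 -0.15048429] 338
(553.0006103515625, -66.22193908691406) 9.228632926940918
[ 0.55052171 -0.06729219] 496
[0.53680266 0.01835227] 208
[ 0.56177906 -0.15110653] 510
```

View pics/side5.png

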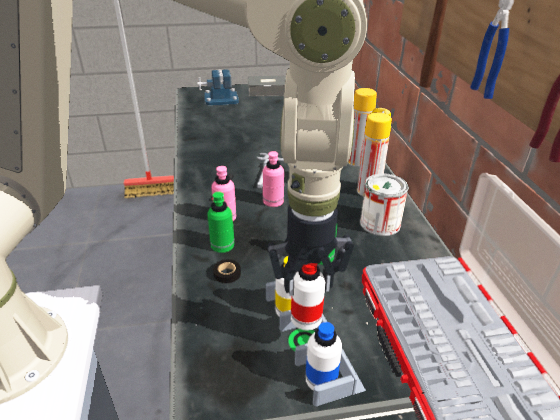

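The side view shows the red bottle upright at (308,300), over the pad at (300,340), between yellow and blue. It is within 2 mm of the bay centre, so I'll lower it.

```bash
python3 -m pendant '[{"travel":[0.01,0,0.1],"rot":[0,0,0],"fingers":-1},{"travel":[0.01,0,0.2],"rot":[0,0,0],"fingers":-1},{"travel":[0.01,0,0.3],"rot":[0,0,0],"fingers":-1},{"travel":[0.01,0,0.4],"rot":[0,0,0],"fingers":-1},{"travel":[0.01,0,0.45],"rot":[0,0,0],"fingers":-1},{"travel":[0.01,0,0.5],"rot":[0,0,0],"fingers":-1},{"travel":[0.01,0,0.52],"rot":[0,0,0],"fingers":-1},{"travel":[0.01,0,0.52],"rot":[0,0,0],"fingers":-1}]'; python3 -m pendant '[{"travel":[0,0,0.01],"rot":[0,0,0],"fingers":-1},{"travel":[0,0,0.02],"rot":[0,0,0],"fingers":-1},{"travel":[0,0,0.02],"rot":[0,0,0],"fingers":-1}]'
```

```text
clock: 13.05
tcp_pos: [0.5502, -0.0661, 0.0898]
orientation: [-0.0, 0.707, 0.707, -0.0]
wrist_force: [-0.1, -0.3, -4.4]
finger_gap: 0.0549
grip_force: 45.2
clock: 13.35
tcp_pos: [0.5505, -0.0662, 0.0879]
orientation: [0.0, 0.707, 0.707, 0.0]
wrist_force: [-1.1, 0.5, -4.7]
finger_gap: 0.0546
grip_force: 45.2
```

```bash
python3 -m pendant '[{"travel":[0,0,0.01],"rot":[0,0,0],"fingers":-1},{"travel":[0,0,0.01],"rot":[0,0,0],"fingers":-1}]';  python3 -m pendant '[{"travel":[0,0,0.01],"rot":[0,0,0],"fingers":-1},{"travel":[0,0,0.01],"rot":[0,0,0],"fingers":-1}]'
```

```text
clock: 13.55
tcp_pos: [0.5506, -0.0662, 0.0871]
orientation: [0.0, 0.707, 0.707, 0.0]
wrist_force: [-2.2, 0.9, -0.1]
finger_gap: 0.0551
grip_force: 45.6
clock: 13.75
tcp_pos: [0.5506, -0.0662, 0.0871]
orientation: [0.001, 0.707, 0.707, 0.0]
wrist_force: [-4.3, 1.0, 9.4]
finger_gap: 0.0544
grip_force: 46.5
```

The bottle stands on the bench. I'll ease off, open slowly, and retreat straight up.

```bash
python3 -m pendant '[{"travel":[0,0,-0.01],"rot":[0,0,0],"fingers":-1},{"travel":[0,0,-0.01],"rot":[0,0,0],"fingers":0.35},{"travel":[0,0,-0.01],"rot":[0,0,0],"fingers":0.5},{"travel":[0,0,-0.01],"rot":[0,0,0],"fingers":0.7},{"travel":[0,0,-0.01],"rot":[0,0,0],"fingers":1},{"travel":[0,0,-0.01],"rot":[0,0,0],"fingers":1},{"travel":[0,0,-0.01],"rot":[0,0,0],"fingers":1},{"travel":[0,0,-0.01],"rot":[0,0,0],"fingers":1}]'; python3 -m pendant '[{"travel":[0,0,-0.1],"rot":[0,0,0],"fingers":1},{"travel":[0,0,-0.2],"rot":[0,0,0],"fingers":1},{"travel":[0,0,-0.4],"rot":[0,0,0],"fingers":1},{"travel":[0,0,-0.7],"rot":[0,0,0],"fingers":1},{"travel":[0,0,-1],"rot":[0,0,0],"fingers":1},{"travel":[0,0,-1],"rot":[0,0,0],"fingers":1},{"travel":[0,0,-1],"rot":[0,0,0],"fingers":1}]'; python3 -m pendant '[{"travel":[0,0,-0.3],"rot":[0,0,0],"fingers":1},{"travel":[0,0,-0.3],"rot":[0,0,0],"fingers":1},{"travel":[0,0,-0.3],"rot":[0,0,0],"fingers":1}]'
python3 - <<'E'
from fit import *
print(env.get_state()['tcp_pos'])
for n in ['scene','side']:
    M=cam(n); p,d=env.read_camera(n); cv2.imwrite(f'pics/{n}6.png',p); P=cloud(M,d,d>0)
    for c in [(.5497,-.0663),(.536,.017),(.562,-.151)]:
        D=np.hypot(P[:,0]-c[0],P[:,1]-c[1]);z=P[:,2];k=P[(D<.015)&(z>.12)&(z<.16)]
        print(n,*[circ(P[(D<.045)&(z>a)&(z<a+.02)][:,:2],.028,c).round(4) for a in (.05,.07)],'cap z',np.percentile(k[:,2],[90,98]))
a=cv2.imread('pics/scene6.png')[190:310,240:420];b=cv2.imread('pics/side6.png')[230:410,220:400]
cv2.imwrite('pics/f.png',np.hstack([cv2.resize(a,(396,264)),cv2.resize(b,(264,264))]))
E
```

```text
clock: 14.55
tcp_pos: [0.5504, -0.0661, 0.0865]
orientation: [0.0, 0.707, 0.707, 0.0]
wrist_force: [0.5, -0.2, 0.1]
finger_gap: 0.0857
grip_force: 0.0
clock: 15.25
tcp_pos: [0.5513, -0.0664, 0.2087]
orientation: [0.002, 0.707, 0.707, 0.001]
wrist_force: [-0.0, 0.0, -0.6]
finger_gap: 0.0852
grip_force: 0.0
clock: 15.55
tcp_pos: [0.5503, -0.0662, 0.2424]
orientation: [0.0, 0.707, 0.707, 0.0]
wrist_force: [-0.6, -0.2, -1.1]
finger_gap: 0.0852
grip_force: 0.0
[ 0.55030702 -0.06615146  0.242353  ]
scene [ 0.5497 -0.0664] [ 0.5493 -0.0665] cap z [0.13709633 0.13792359]
scene [0.5361 0.0175] [0.5363 0.0176] cap z [0.13682209 0.1379238 ]
scene [ 0.5618 -0.1504] [ 0.562  -0.1507] cap z [0.1368775  0.13817161]
side [ 0.5499 -0.0652] [ 0.55   -0.0651] cap z [0.13824703 0.13954617]
side [0.5363 0.0187] [0.5366 0.0187] cap z [0.13828444 0.13904078]
side [ 0.5619 -0.151 ] [ 0.5618 -0.1509] cap z [0.138526   0.13948606]
```

View pics/f.png

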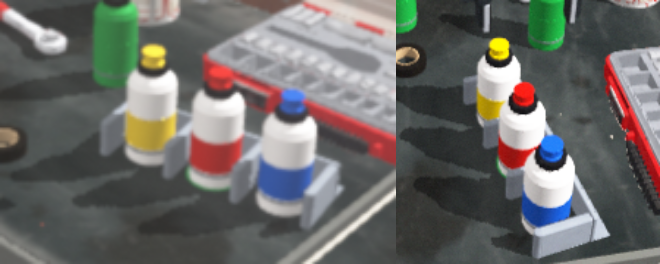

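The picture shows all three bottles upright in the rack. Red, at (217,130), is on the pad in the middle bay, and all three caps read the same shut height. I'm handing in.

```bash
python3 -c "
from workcell import env
print(env.hand_in())"
```

```text
the job is handed in; nothing more can be done
None
```

The job is handed in at about 16 s of the 56 s: the yellow cap and then the red cap were pushed shut, the red one where its bottle stood, and the red bottle now stands upright on the drip pad in the middle bay; the yellow and blue bottles measured where they were.

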